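Align the quarter-turn fastener and hold the logger panel down on its seal

ROBOT

A 6-joint arm with a two-finger parallel gripper is mounted at the origin on the work surface. World frame = base frame: x ahead of the robot, y to its left, z up, the work surface at z = 0. Lengths are in mm, angles in rad, forces in N, time in s.
With the tool pointing down it reaches from about 325 to 875 mm from the base axis. Payload 4.4 kg.
Tool frame: the origin (TCP) lies on the centre line of the jaws, within the pads' length; the fingertips stand ahead of it and the grasp point (between the pads) lies 6 mm ahead of it (ctrl.tcp_to_tips is the z of the fingertips in the tool frame, in mm); z points along the fingers, y is the line along which they close (so a half turn about z gives the same grasp; the last joint's range is limited). The gripper opens to 85 mm and grips with 20 to 120 N. Pads are 22 mm wide; open, the fingers measure 114 mm over their backs; the gripper's body (76 mm by 85 mm) begins 54 mm behind the grasp point. The pads swing forward as they close: fully open they stand 13 mm farther back than shut.
Start: joints at [1.02, 0.207, 1.542, -0, 1.393, -0.15], TCP at [224.349, 529.429, 256.282] pointing down, gripper open.
Joint ranges: [-2.73, 2.73], [-0.86, 2.22], [0.23, 2.46], [-1.11, 4.25], [0.08, 2.63], [-2.82, 2.82]. Speed limits (rad/s): [2.79, 2.79, 3.14, 3.14, 3.14, 3.14].

INTERFACE

Orientations are given as a 3x3 rotation matrix whose columns are the frame's x, y, z axes.
In Python, from plant import ctrl, sensors, optics gives the robot as it stands. Calls block until the motion is done:
- ctrl.move_ptp(position, orientation): joint-space move of the TCP to a pose.
- ctrl.move_l(position, rot=None, vel=150, threshold=None): straight line of the TCP; rot=None keeps the orientation; vel is the mean speed in mm/s. With threshold (N) it stops when the force on the tool has changed by that much, and returns True; else False.
- ctrl.set_joints(angles): joint-space move.
- ctrl.gripper_to(opening, force=None): finger opening in mm; force is the grip in N (None keeps the last); returns when the fingers have stopped.
- ctrl.hold(seconds).
- ctrl.solve_ik(position, orientation): joint angles nearest the present ones, or None.
- sensors.read_state(): the state.
- optics.grab_frame(name): name is "scene" or "top"; returns (picture, depth): 420x560x3 uint8, red, green, blue; 420x560 float32, mm along the optical axis (not along the pixel's ray), 0 where there is no reading.
- optics.camera_params(name): a dict with "mtx" (3x3 intrinsics, pixels), "R" (3x3) and "t" (3): a world point X has camera coordinates R X + t. Camera axes: x right, y down, z forward; pixel columns grow to the right and rows downward; lengths in mm; the calibration is good to about 2 mm. A picture is of the moment at which its call begins. camera_params takes no time and is no camera call.
A pose or a line that the arm cannot do raises ctrl.MotionError and nothing moves.
- ctrl.finish_job(): hands the job in; it is judged then, once.
The state is a dict: "t": time; "q": joint angles; "qvel": joint speeds; "tau": joint torques, N m; "eef_pos": TCP position; "eef_rot": TCP orientation; "force": force on the tool from outside, world axes, zero at the start; "wrist_torque": the same for the moment, N m; "grip_width": finger opening in mm; "grasp_force": force on a finger pad.
Only numpy, scipy, OpenCV 4.12 (cv2) and the standard library are available. Lean on these libraries where they do the work, as an engineer would, in place of code of your own. Each camera call takes 0.05 s, during which the arm holds its last target. There are 200 camera calls.

TASK

On the water-logger case, turn the quarter-turn fastener by its wing until it lies along the slot in the metal panel. Then press the panel down with the fingertips until it is flush with the case's rim, gently, never pressing on the panel with more than 25 N, and finish while still holding it pressed flush with the fastener aligned. Leave the other things on the bench where they are.

Things in the scene. Friction and masses are not known exactly. Their poses are not given: they have to be found in the camera images.
- case: grey logger case fixed to the bench, 170 mm (its x) x 250 mm (its y) x 60 mm tall; origin under its centre, z up. A 126 x 186 mm recess in its top, inside a rim 22 mm (x sides) and 32 mm (y sides) wide, holds the panel. Rim top 60 mm above the origin.
- panel: bare aluminium panel 122 mm (x) x 182 mm (y) x 6 mm in the recess, parallel to the case; origin at the centre of its underside. On its seal it stands 10 mm proud of the rim (top 70 mm above the bench); flush, its top is at 60 mm. It only moves straight down. An oblong slot, 44 mm along the case's x and 18 mm along y, is cut through it 48 mm from its centre towards -y; the fastener stands in this slot.
- panel_travel (a joint): how far the panel is pressed down, m: 0 as it rests on its seal, 0.010 flush (a hard stop). The seal is a spring: about 4.5 N starts the panel, rising by 0.8 N per mm to about 12.5 N at flush; let go, it rises again. While the fastener lies across the slot the panel stops after 2 mm.
- fastener (a joint): angle of the fastener, rad, counter-clockwise from above: 0 when its wing lies along the slot (along the case's x), about 1.57 when across it. It starts somewhere across the slot, so it must be turned clockwise; it runs from -0.4 to 1.62, stays where it is left (friction about 0.06 N m) and has no stop or click at 0. More than about 0.17 off, its steel shoulder under the panel blocks the panel.
- wing (a point): grip point on the fastener's axis, 100 mm above the bench; its x axis runs along the wing and turns with it, z up. The wing is a black upright blade 28 mm long, 9 mm thick, from 76 to 112 mm above the bench, and does not go down with the panel.
- press_spot (a point): middle of the plain half of the panel, on its top face, 46 mm from the panel's centre towards +y (94 mm from the fastener's axis); axes as the case's. A good place to press; moves down with the panel.
- tub: clear open plastic tub, 110 x 150 x 85 mm; bystander, origin under its centre
- jar: glass sample jar, 56 mm across, 75 mm tall, behind the case; bystander, origin under its centre
- weight: steel calibration weight with a small knob, 32 mm across, 48 mm tall, behind the case; bystander, origin under its centre
- tape: paper tape roll lying flat, 84 mm across, 20 mm tall; bystander, origin under its centre
- mouse: black computer mouse, 100 x 60 x 32 mm; bystander, origin under its centre
- driver: screwdriver lying beside the case on the side of the fastener, 200 mm long, 26 mm thick; bystander, origin under its middle
- cup: white open cup, 68 mm across the rim, 80 mm tall; bystander, origin under its centre

How it is judged (in metres and radians):
On the way, in this order (a step that is already met when the one before it is completed fails the run):
1. the fastener is turned to within 0.17 rad of the slot while the panel still stands up on its seal (value of joint fastener between -0.17 and 0.17 rad and value of joint panel_travel below 0.003 m), for 0.2 s.
2. the panel is pressed to within 2 mm of flush by the fingers (value of joint fastener between -0.17 and 0.17 rad and value of joint panel_travel above 0.008 m and contact force between the fingers and panel above 6 N), for 0.5 s.
At the end, for the whole second after the job is handed in: The fingers still press the panel with 6 to 25 N, it is still and within 2 mm of flush (travel over 0.008 m), and the fastener lies within 0.17 rad of the slot (all of step 2 and contact force between the fingers and panel below 25 N and velocity of joint panel_travel between -0.01 and 0.01 m/s); the arm keeps its last pose, push and grip.
It fails at once if the panel is pressed with more than 25 N (contact force between the fingers and panel above 25 N).
It fails at once if the panel is pressed with more than 25 N by another part of the arm (contact force between the arm and panel above 25 N).
It fails at once if a bystander is moved by more than 30 mm or tipped (distance of any of tub, jar, weight, tape, mouse, driver, cup from where it was at the start of the episode above 0.03 m or angle between any of tub, jar, weight, tape, mouse, cup's own z axis and vertical above 0.5 rad).
It also fails if it takes over 54 s, if anything falls off the work surface, if the arm or the gripper's body presses on something with over 40 N, if the wrist force passes 120 N, or if a joint passes its speed limit or range.

## Working session

There is one attempt and no reset: what is moved stays moved. The work goes in short steps, each a Python script; the robot and the scene stay as the last script left them, time stands still between calls to the robot, and variables do not carry over. Pictures are saved under pics/ and viewed, at most 10 in all, crops included, and the job is handed in when it is done.

```bash
mkdir -p pics && python3 - <<'E'
from plant import ctrl,sensors,optics
import cv2,numpy as np
for n in("scene","top"):
    p,d=optics.grab_frame(n);cv2.imwrite(f"pics/{n}0.png",p[:,:,::-1]);np.savez(f"{n}0.npz",p=p,d=d,**optics.camera_params(n))
    c=optics.camera_params(n);print(n,c["mtx"].tolist(),(-c["R"].T@c["t"]).round(),c["R"][2].round(2))
s=sensors.read_state();print(s["t"],s["force"],ctrl.tcp_to_tips,s["grip_width"],s["eef_rot"].round(3) if hasattr(s["eef_rot"],"round") else s["eef_rot"])
E
```

```text
scene [[463.8374505313398, 0.0, 279.6389062896061], [0.0, 463.8374505313398, 214.08784871069446], [0.0, 0.0, 1.0]] [1289.  603.  748.] [-0.63 -0.54 -0.56]
top [[415.95080928561106, 0.0, 272.94734450268504], [0.0, 415.95080928561106, 213.29855759134688], [0.0, 0.0, 1.0]] [ 295.  -42. 1221.] [ 0.22  0.01 -0.97]
0.1 [ 0.0412898  -0.26992697  0.29938894] 25.0 85.59355884247736 [[-0.921  0.39  -0.001]
 [ 0.39   0.921 -0.002]
 [ 0.    -0.002 -1.   ]]
```

View pics/top0.png

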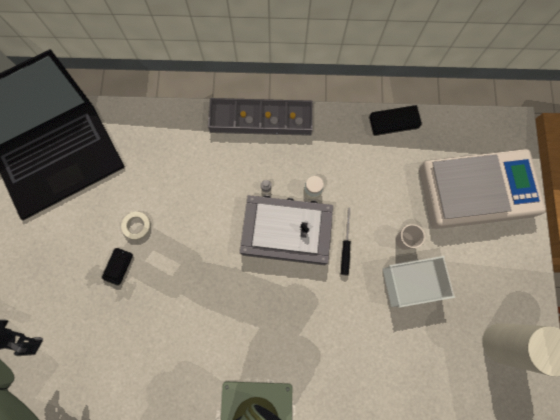

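View pics/scene0.png

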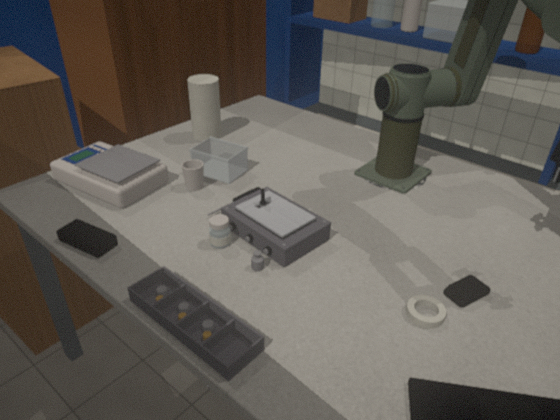

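The top view shows the case at about (288,230) with the bright panel, and the fastener at (305,229) on the right (-y) side. The jar is at (315,185), the weight at (266,188) and the driver at (347,245). Next I'll measure the case from depth.

```bash
cat > h.py <<'E'
import numpy as np,cv2
def cloud(f):
    z=np.load(f);d=z["d"];v,u=np.indices(d.shape);K=z["mtx"]
    c=np.stack([(u-K[0,2])/K[0,0]*d,(v-K[1,2])/K[1,1]*d,d],-1)
    return z["p"],(c-z["t"])@z["R"],z
def onplane(z,u,v,h):
    r=z["R"].T@np.linalg.inv(z["mtx"])@[u,v,1];o=-z["R"].T@z["t"];return o+r*(h-o[2])/r[2]
E
python3 - <<'E'
from h import *
p,W,z=cloud("top0.npz")
m=np.zeros(W.shape[:2],bool);m[190:270,235:338]=1
h=W[...,2]
a=m&(h>45)&(h<80)
print("case",a.sum(),cv2.minAreaRect(W[a][:,:2].astype(np.float32)),np.median(W[a],0))
g=p.astype(int).sum(2)
b=a&(g>450)
b=cv2.morphologyEx(b.astype(np.uint8),cv2.MORPH_OPEN,np.ones((3,3)))>0
print("panel",b.sum(),cv2.minAreaRect(W[b][:,:2].astype(np.float32)),np.median(W[b],0))
w=m&(h>85)&(h<125);print("wing",w.sum(),W[w].round(0).tolist())
c=cv2.resize(p[180:280,225:365],None,fx=5,fy=5,interpolation=cv2.INTER_CUBIC);cv2.imwrite("pics/crop_top.png",c[:,:,::-1])
p2,W2,z2=cloud("scene0.npz")
h=W2[...,2];w=(h>85)&(h<125)&(np.hypot(W2[...,0]-425,W2[...,1]+80)<150);print("wing scene",w.sum(),W2[w].round(0).tolist()[:60])
g=p2.astype(int).sum(2);m2=np.zeros(h.shape,bool);m2[185:262,205:335]=1
a=m2&(h>54)&(h<80);print("case sc",cv2.minAreaRect(W2[a][:,:2].astype(np.float32)),np.median(W2[a],0))
b=m2&(h>62)&(h<76)&(g>350);print("panel sc",b.sum(),cv2.minAreaRect(W2[b][:,:2].astype(np.float32)),np.median(W2[b],0))
c=cv2.resize(p2[170:270,200:340],None,fx=5,fy=5,interpolation=cv2.INTER_CUBIC);cv2.imwrite("pics/crop_sc.png",c[:,:,::-1])
E
```

```text
case 5128 ((540.1326904296875, -68.72438049316406), (250.34280395507812, 213.18667602539062), 84.89157104492188) [516.80891905 -67.55072111  65.78895898]
panel 2531 ((520.455322265625, -68.53424835205078), (182.89663696289062, 124.1082534790039), 85.09492492675781) [520.02746712 -62.49125657  69.46729826]
wing 51 [[524.0, -106.0, 113.0], [525.0, -108.0, 113.0], [522.0, -103.0, 111.0], [523.0, -106.0, 109.0], [522.0, -109.0, 111.0], [521.0, -111.0, 115.0], [519.0, -103.0, 110.0], [519.0, -106.0, 113.0], [519.0, -108.0, 114.0], [518.0, -111.0, 116.0], [519.0, -114.0, 114.0], [519.0, -104.0, 100.0], [517.0, -106.0, 110.0], [517.0, -109.0, 107.0], [517.0, -111.0, 109.0], [517.0, -114.0, 112.0], [517.0, -117.0, 110.0], [518.0, -104.0, 89.0], [516.0, -107.0, 100.0], [514.0, -109.0, 110.0], [514.0, -111.0, 111.0], [514.0, -114.0, 111.0], [514.0, -117.0, 111.0], [514.0, -119.0, 112.0], [516.0, -107.0, 88.0], [513.0, -109.0, 99.0], [512.0, -112.0, 105.0], [511.0, -114.0, 113.0], [511.0, -117.0, 111.0], [512.0, -120.0, 109.0], [512.0, -122.0, 110.0], [512.0, -110.0, 94.0], [511.0, -112.0, 96.0
[... 1229 characters left out ...]
0], [526.0, -108.0, 98.0], [524.0, -106.0, 97.0], [526.0, -102.0, 100.0], [529.0, -109.0, 95.0], [526.0, -109.0, 94.0], [526.0, -105.0, 95.0], [524.0, -103.0, 95.0], [527.0, -111.0, 90.0], [528.0, -106.0, 93.0], [525.0, -106.0, 92.0], [520.0, -107.0, 89.0], [528.0, -110.0, 88.0], [530.0, -105.0, 91.0], [528.0, -103.0, 91.0], [522.0, -105.0, 87.0], [528.0, -110.0, 85.0], [529.0, -106.0, 87.0]]
case sc ((558.2572631835938, -71.70423889160156), (253.44039916992188, 247.4857177734375), 84.95893859863281) [543.96702506 -57.50917703  67.41752969]
panel sc 1876 ((568.85888671875, -72.84749603271484), (184.6064910888672, 225.05650329589844), 85.5378189086914) [534.39720613 -67.41073248  69.28278377]
```

View pics/crop_top.png

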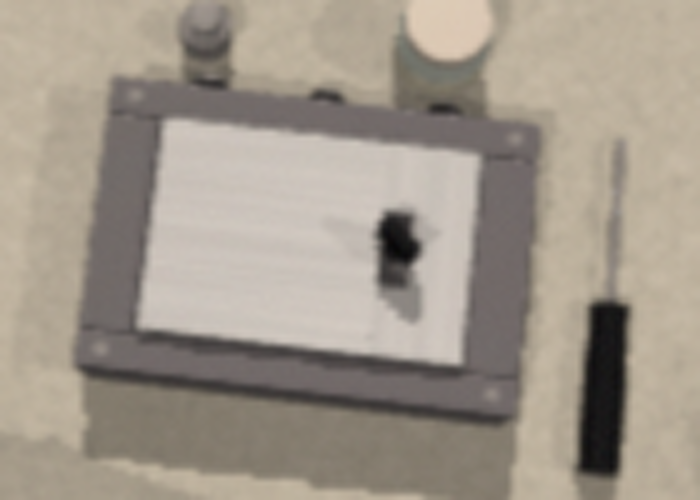

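View pics/crop_sc.png

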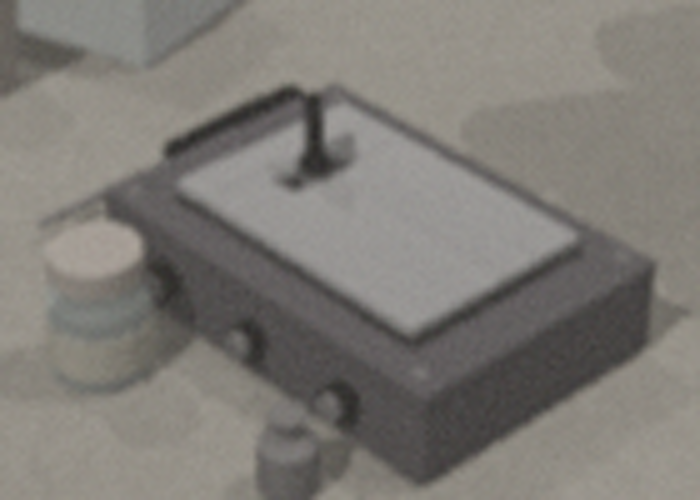

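```bash
cat >> h.py <<'E'
C=np.array([520.5,-68.5]);YAW=-np.radians(90-85.0);Y=np.array([-np.sin(YAW),np.cos(YAW)])
AX=C-48*Y;SPOT=C+46*Y
def down(a): # tool x at world angle a, z down
    c,s=np.cos(a),np.sin(a);return np.array([[c,s,0],[s,-c,0],[0,0,-1.]])
E
python3 - <<'E'
from h import *
from plant import ctrl,sensors
for f in("top0.npz","scene0.npz"):
    p,W,z=cloud(f);k=(W[...,2]>103)&(W[...,2]<120)&(np.hypot(W[...,0]-AX[0],W[...,1]-AX[1])<22)
    P=W[k][:,:2];c=P.mean(0);w,V=np.linalg.eigh(np.cov(P.T));print(len(P),c.round(1),np.sqrt(w)*3.46,np.arctan(V[1,1]/V[0,1]))
print(AX,SPOT,YAW)
for a0 in(0.75,0.75-np.pi):
  for a in(a0,a0-.85):
    q=ctrl.solve_ik([*AX,106],down(a));print(a,None if q is None else np.round(q,2))
E
```

```text
37 [ 514.  -114.1] [ 8.92610593 28.52289985] 0.8179530916638367
26 [ 520.2 -113.1] [ 9.24055754 31.09801193] 0.7893913675003749
[ 516.31652435 -116.31734551] [524.50916417 -22.67504389] -0.08726646259971647
0.75 [-0.39  0.29  1.78 -0.    1.07  0.44]
-0.09999999999999998 [-0.39  0.29  1.78 -0.    1.07  1.29]
-2.391592653589793 [-0.39  0.29  1.78 -0.    1.07 -2.71]
-3.241592653589793 [-0.39  0.29  1.78 -0.    1.07 -1.86]
```

```bash
python3 - <<'E'
from h import *
from plant import ctrl,sensors,optics
A=np.array([516.4,-115.4]);a=0.80
def S(n):
    s=sensors.read_state();print(n,round(s["t"],2),np.round(s["eef_pos"],1),np.round(s["force"],1),np.round(s["wrist_torque"],2),round(s["grip_width"],1),round(s["grasp_force"],1))
ctrl.move_ptp([*A,200],down(a));S("over")
ctrl.gripper_to(45)
ctrl.move_l([*A,106],vel=80,threshold=8);S("down")
p,d=optics.grab_frame("scene");c=cv2.resize(p[120:270,180:340],None,fx=4,fy=4);cv2.imwrite("pics/near.png",c[:,:,::-1])
ctrl.gripper_to(0,25);S("grip")
E
```

```text
over 2.62 [ 516.6 -114.6  200.1] [ 0.3  0.1 -0.1] [0.01 0.06 0.03] 85.6 0.0
down 4.42 [ 517.  -115.6  106.7] [-0.5 -0.2  0.8] [0.   0.   0.02] 44.9 0.0
grip 4.88 [ 516.3 -115.1  106.4] [-1.5  2.2  3.3] [ 0.3   0.29 -0.01] 8.5 27.0
```

View pics/near.png

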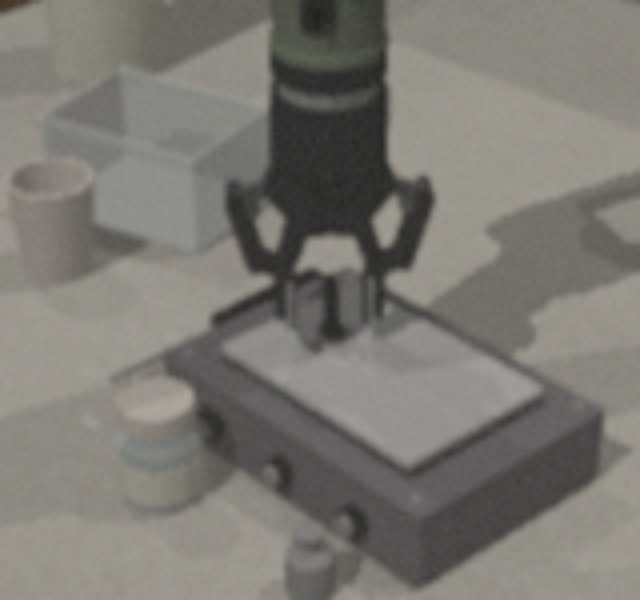

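The wing sits between the pads (crop about (330,305)), and the grip width of 8.5 mm matches the 9 mm blade. Now I'll turn it clockwise to the slot.

```bash
python3 - <<'E'
from h import *
from plant import ctrl,sensors,optics
A=np.array([516.4,-115.4])
def S(n):
    s=sensors.read_state();R=np.array(s["eef_rot"]);print(n,round(s["t"],2),np.round(s["eef_pos"],1),np.round(s["force"],1),np.round(s["wrist_torque"],2),round(s["grip_width"],1),round(s["grasp_force"],1),"ang",round(np.arctan2(R[1,0],R[0,0]),3))
for a in np.linspace(0.8,YAW,5)[1:]:
    ctrl.move_ptp([*A,106],down(a));S("turn")
ctrl.hold(.3);S("held")
ctrl.gripper_to(40);S("open")
ctrl.move_l([*A,190],vel=100)
ctrl.gripper_to(0,30)
ctrl.move_ptp([*SPOT,200],down(YAW));S("spot")
p,d=optics.grab_frame("scene");np.savez("scene1.npz",p=p,d=d,**optics.camera_params("scene"))
c=cv2.resize(p[150:270,190:340],None,fx=5,fy=5,interpolation=cv2.INTER_CUBIC);cv2.imwrite("pics/turned.png",c[:,:,::-1])
p,W,z=cloud("scene1.npz");k=(W[...,2]>85)&(W[...,2]<116)&(np.hypot(W[...,0]-516,W[...,1]+115)<24)
P=W[k][:,:2].astype(np.float32);print(len(P),P.mean(0),cv2.fitLine(P,cv2.DIST_HUBER,0,.01,.01).ravel())
E
```

```text
turn 5.2 [ 516.7 -115.5  106.4] [-1.4  0.6  2.7] [ 0.11  0.2  -0.02] 8.7 27.0 ang 0.581
turn 5.53 [ 516.9 -116.   106.4] [ 0.4 -1.2  2.4] [-0.29  0.07 -0.  ] 9.0 26.9 ang 0.361
turn 5.85 [ 517.1 -116.6  106.4] [ 0.3 -5.   1.3] [-0.88 -0.08 -0.08] 9.1 26.7 ang 0.14
turn 6.17 [ 517.  -117.1  106.4] [ 0.7 -7.3  1.4] [-1.17 -0.09 -0.02] 8.5 26.6 ang -0.083
held 6.47 [ 517.  -117.1  106.4] [ 1.1 -7.   1.2] [-1.16 -0.06 -0.02] 8.7 26.6 ang -0.083
open 6.88 [ 516.  -114.8  105.6] [ 0.7  0.4 -0.3] [-0.02 -0.07 -0.06] 40.0 0.0 ang -0.086
spot 8.8 [524.6 -21.7 200.2] [-0.7  0.4 -0.6] [-0.06 -0.01 -0.02] -0.3 0.0 ang -0.085
90 [ 519.7568  -114.20203] [ 9.89636838e-01 -1.43593132e-01  5.19047424e+02 -1.13766464e+02]
```

View pics/turned.png

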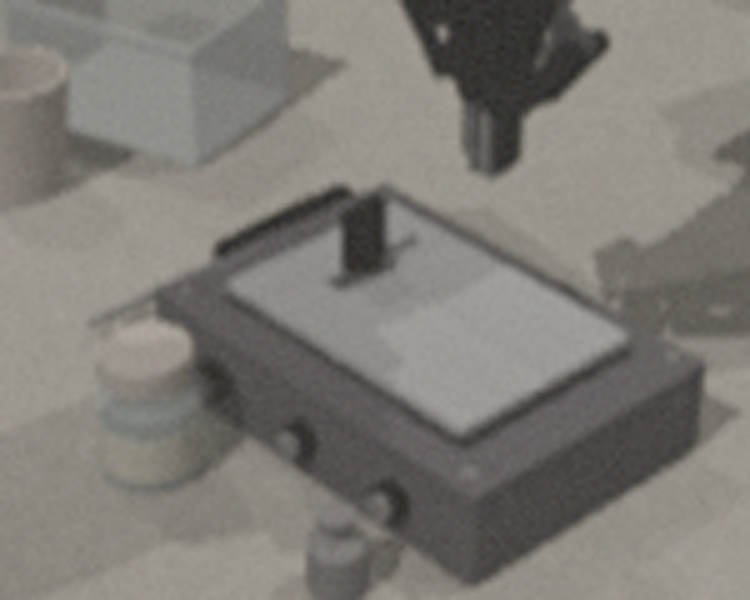

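The wing at crop (363,235) now lies along the slot, and the panel is still proud. Now I'll press it in small steps.

```bash
python3 - <<'E'
from h import *
from plant import ctrl,sensors
def S(n):
    s=sensors.read_state();print(n,round(s["t"],2),np.round(s["eef_pos"],2),np.round(s["force"],1));return s
ctrl.move_l([*SPOT,100],vel=80);ctrl.hold(.2);f0=S("above")["force"][2]
ctrl.move_l([*SPOT,93],vel=10,threshold=3);z=S("touch")["eef_pos"][2]
F=0
while F<15 and z>81:
    z-=0.5 if F<11 else 0.25
    ctrl.move_l([*SPOT,z],vel=8);ctrl.hold(.1)
    s=sensors.read_state();F=s["force"][2]-f0;print(round(z,2),round(s["eef_pos"][2],2),round(F,1))
ctrl.hold(.8);S("end")
E
```

```text
above 10.45 [524.84 -22.73 100.49] [1.  0.2 0.5]
touch 11.0 [524.46 -22.67  94.67] [-0.1 -0.6  4.8]
94.17 94.43 5.3
93.67 93.94 5.3
93.17 93.46 4.6
92.67 93.02 4.5
92.17 92.55 4.7
91.67 92.15 5.7
91.17 91.69 5.7
90.67 91.24 6.5
90.17 90.78 7.0
89.67 90.33 7.2
89.17 89.88 7.6
88.67 89.47 7.6
88.17 89.01 9.1
87.67 88.57 9.3
87.17 88.1 9.0
86.67 87.69 9.9
86.17 87.22 9.8
85.67 86.78 10.6
85.17 86.33 10.7
84.67 85.92 11.6
84.42 85.67 11.7
84.17 85.46 11.4
83.92 85.26 11.4
83.67 85.02 11.1
83.42 84.99 13.4
83.17 84.96 14.3
82.92 84.95 15.6
end 21.25 [524.64 -22.69  84.96] [-6.4  1.7 15.3]
```

```bash
python3 -c "
from plant import ctrl;print(ctrl.finish_job())"
```

```text
the job is handed in; nothing more can be done
None
```

I turned the fastener to lie along the slot, then pressed the panel down to its flush stop and handed the job in while holding it there with about 15 N; no pass/fail verdict was returned.

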